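Turn the nested tote to stack it over a carton of slides

TASK

The two totes are nested for storage, blue inside white. Lift the blue tote out and stand it upright on the worktop clear of the white one, lay the dark red slide carton flat on the floor of the white tote, lengthwise, then turn the blue tote half a turn from the way it was nested and stack it on the white tote, so that its lugs sit on top of the white posts, level, as a second tier above the carton. Do not disturb the lidded jars behind.

Things in the scene. Friction and masses are not known exactly. Their poses are not given: they have to be found in the camera images.
- white_tote: White stack-and-nest tote, loose, 0.45 kg. Origin: centre of underside; x lengthwise, +x to its front end (yellow marks), z up. Sizes in mm: 228 long over lugs, 60 wide, 82 high over posts. Floor 3 thick, inside 139 x 44. Low upright side walls within x +-50: 18 high, 2.5 thick, 49 wide over outsides. Beyond, walls step out (ledge at 18-20, in to y +-20.5, x +-68) and rise to 36.
- white_tote_post (a point): Top centre of the white tote's front post, at x 103, y 0, z 82 of the tote. Posts lean outward; flat tops at z 82, x 99.5 to 107 from centre: ONE mid front (y within +-7), TWO at the back corners (y 19 to 29 either side). Stacked, a tote's lugs rest on these: upper underside 56 above the lower's underside, +x opposite to the lower's. (mm)
- blue_tote: Blue tote, same shape, origin and axes as the white one, loose, 0.2 kg, balanced about its middle. Starts nested in the white tote, facing the same way, underside 20 above the white underside, about 3 play; lifts straight up. Grip it across its low middle walls (49 over outsides, 18 high), which when nested stand clear above the white ones (20 to 38 above the white underside). (mm)
- blue_tote_lug (a point): Centre of the flat underside of the blue tote's back lug, at x -103, y 0, z 26 of the tote; turned half a turn it sits on the white front post. Lugs (undersides at 26): one mid back, two at the front corners. Lips hang 6 lower at each lug's outer edge (x 111 to 114) and flanks, capturing a post with 4 play each way. (mm)
- blue_tote_front (a point): Point on the blue tote's front end (yellow marks), between its front lugs at lug-top level: 100 along its +x, 36 above its underside. (mm)
- slide_carton: Dark red closed slide carton, loose, 0.15 kg, lying flat on the worktop: 32 (x) by 82 (y) by 30 high (z). Origin: centre of underside. Lying on the white tote's floor, its top is 33 above that tote's underside, so its upper 15 stand free above the low middle walls. (mm)
- cup_yellow: Lidded clear specimen jar with yellow lid, 58 mm across, 75 mm high; origin at the centre of its underside. A bystander
- cup_white: Lidded clear specimen jar with white lid, 58 mm across, 75 mm high; origin at the centre of its underside. A bystander
- stain_jar: Lidded jar with black lid, 58 mm across, 97 mm high; origin at the centre of its underside. A bystander

How it is judged:
By the outcome, as a careful person would: the job done as asked, in the order asked, and still so for the second after the job is handed in, with the robot touching nothing.
It also fails if it takes over 70 s, if anything falls off the work surface, if the arm or the gripper's body presses on something with over 40 N, if the wrist force passes 120 N, or if a joint passes its speed limit or range.

ROBOT

A 6-joint arm with a two-finger parallel gripper is mounted at the origin on a cart in front of the work surface, level with it; the furniture and walls round the work are solid. World frame = base frame: x ahead of the robot, y to its left, z up, the work surface at z = 0. Lengths are in mm, angles in degrees, forces in N, time in s.
With the tool pointing down it reaches from about 300 to 850 mm from the base axis. Payload 4.2 kg.
Tool frame: the origin (TCP) lies at the very end of the fingers, on their centre line; the grasp point (between the pads) lies 19 mm behind it (env.grip_depth is the distance from the TCP to the grasp point, in mm); z points along the fingers, y is the line along which they close (so a half turn about z gives the same grasp; the last joint's range is limited). The gripper opens to 91 mm and grips with 3 to 60 N. Pads are 32 mm wide; open, the fingers measure 118 mm over their backs; the gripper's body (76 mm by 178 mm) begins 60 mm behind the grasp point.
Start: joints at [-1.146, 18.312, 89.639, -0, 72.044, -1.146], TCP at [575.016, 0, 213.976] pointing down, gripper open.
Joint ranges: [-177.97, 177.97], [-48.28, 115.42], [12.27, 149.76], [-77.06, 257.06], [2.81, 150.46], [-146.56, 146.56]. Speed limits (degrees/s): [147.25, 147.25, 180, 180, 180, 180].

INTERFACE

Orientations are given as [roll, pitch, yaw] about the fixed x, y, z axes, in that order (R = Rz(yaw) Ry(pitch) Rx(roll)).
In Python, from workcell import env, cams gives the robot as it stands.
- The arm moves only by the tool apply_moves, never from a script. Its argument "deltas" is a list of rows, each a list of 5 numbers: the shift along the tool's x, y, z in m, then the turn about the tool's z in rad, then the opening, from -1 (shut) to 1 (fully open), so that 0 is half open. In form: [[tx, ty, tz, roll, gripper], ...]. A call has 1 to 5 rows; each row is the pose to reach, as a shift and turn from the pose commanded when the call began, along the tool's axes at that moment; what a row does not reach only later rows make up. A row lasts 1/10 s, in which the tool goes at most 50 mm and 8.59 degrees, less where a joint would pass 70% of its speed; a pose out of reach is approached as far as the arm can. A call with a gripper value outside its range is refused whole. The fingers move at their own pace and stop on an object; "grip_force" is the grip in N (left out, the last holds). Time passes only in rows, so rows that repeat a pose let the fingers close. It gives the time, the measured TCP pose, the force, the opening and the grip force at its end, in the units of the state.
- env.state(): the state, without advancing time (a new reading comes with each control period).
- cams.grab_frame(name): name is "scene" or "side" or "wrist"; returns the picture (480x640x3 uint8, blue, green, red); there is no depth.
- cams.get_calibration(name): a dict with "mtx" (3x3 intrinsics, pixels), "eye" and "attitude" of the camera in the world; the wrist camera has in their place "tool_from_camera" (4x4, takes a point from camera to tool coordinates, whose origin is the TCP and whose axes are the flange's). Camera axes: x right, y down, z forward; pixel columns grow to the right and rows downward; lengths in mm; the calibration is good to about 2 mm. A picture is of the moment at which its call begins: read the wrist's pose just before it. get_calibration takes no time and is no camera call.
- env.job_done(): hands the job in; it is judged then, once.
The state is a dict: "time_s": time; "qpos": joint angles; "qvel": joint speeds; "effort": joint torques, N m; "ee_pos": TCP position; "ee_rot": TCP orientation; "force": force on the tool from outside, world axes, zero at the start; "torque": the same for the moment, N m; "gripper_width": finger opening in mm; "gripper_force": force on a finger pad.
Only numpy, scipy, OpenCV 4.12 (cv2) and the standard library are available. Lean on these libraries where they do the work, as an engineer would, in place of code of your own. Each camera call takes 0.05 s, during which the arm holds its last target. There are 200 camera calls.

## Working session

There is one attempt and no reset: what is moved stays moved. The work goes in short steps, Python scripts to look and compute and a tool call to move; the robot and the scene stay as the last step left them, time stands still between calls to the robot, and variables do not carry over. Pictures are saved under pics/ and viewed, at most 10 in all, crops included, and the job is handed in when it is done.

Besides the shell and the picture viewer there is one more tool, called after "Call:" as name(argument=value, ...), one argument or row to a line, values as JSON. apply_moves: Moves the arm, as the interface text tells. Its arguments: {"type":"object","properties":{"deltas":{"type":"array"},"grip_force":{"type":"number"}},"required":["deltas"]}

```bash
mkdir -p pics; ls; python3 - <<'E'
from workcell import env,cams
import cv2
print(env.state())
for n in("scene","side","wrist"):
    print(n,cams.get_calibration(n)); cv2.imwrite(f"pics/{n}0.png",cams.grab_frame(n))
E
```

```text
pics
{'time_s': 0.0, 'qpos': array([-1.14517861e+00,  1.83523790e+01,  8.97054357e+01,  2.04513172e-04,
        7.20421494e+01, -1.14576848e+00]), 'qvel': array([-0.05649577, -0.05343844, -0.00180767, -0.01852166,  0.03678687,
       -0.03442247]), 'effort': array([-5.01459035e-04, -4.12465632e+01, -2.31973493e+01,  7.28826877e-02,
        4.58198413e-02, -1.41870069e-04]), 'ee_pos': array([5.74512743e+02, 1.90430666e-02, 2.13119441e+02]), 'ee_rot': array([-1.79900060e+02, -2.19329176e-03,  9.00005247e+01]), 'force': array([ 0.67026063,  0.49688187, -0.54326033]), 'torque': array([ 0.00412445, -0.02458057, -0.00687203]), 'gripper_force': 0.0, 'gripper_width': 91.80588016619473}
scene {'mtx': array([[575.75883756,   0.        , 320.75146586],
       [  0.        , 575.75883756, 246.18742193],
       [  0.        ,   0.        ,   1.        ]]), 'eye': array([-306.59571212,  782.48546333,  711.59067702]), 'attitude': array([-117.50300215,    1.37024029, -135.75811716])}
side {'mtx': array([[450.3169256 ,   0.        , 322.84430637],
       [  0.        , 450.3169256 , 241.45027806],
       [  0.        ,   0.        ,   1.        ]]), 'eye': array([ 414.68564418, -886.80257092,  755.55645667]), 'attitude': array([-127.9590841 ,   -0.87447382,   -7.62088583])}
wrist {'mtx': array([[345.66888499,   0.        , 316.98723208],
       [  0.        , 345.66888499, 240.98824336],
       [  0.        ,   0.        ,   1.        ]]), 'tool_from_camera': array([[ 2.50875589e-04, -9.69821889e-01, -2.43814359e-01,
         6.80824984e+01],
       [ 9.99999753e-01,  8.31042272e-05,  6.98397046e-04,
        -1.16300639e+00],
       [-6.57058738e-04, -2.43814474e-01,  9.69821669e-01,
        -1.71297739e+02],
       [ 0.00000000e+00,  0.00000000e+00,  0.00000000e+00,
         1.00000000e+00]])}
```

View pics/scene0.png

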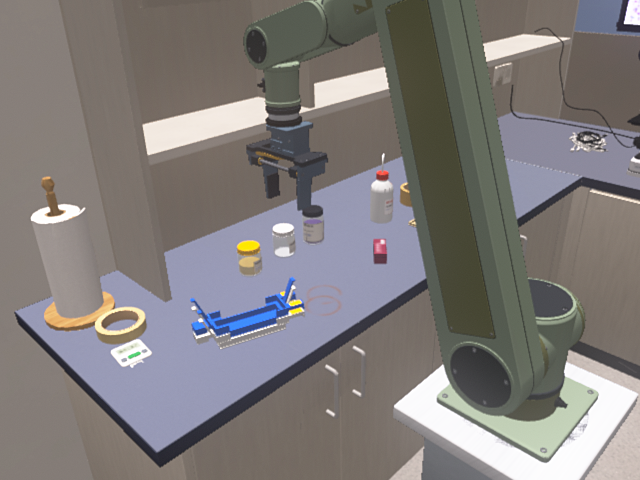

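View pics/side0.png

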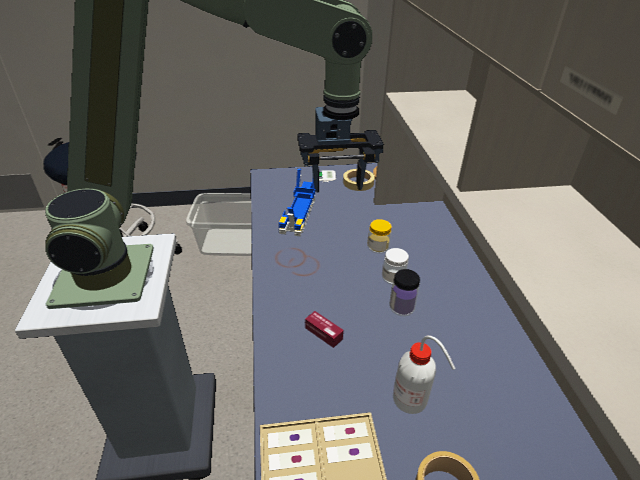

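View pics/wrist0.png

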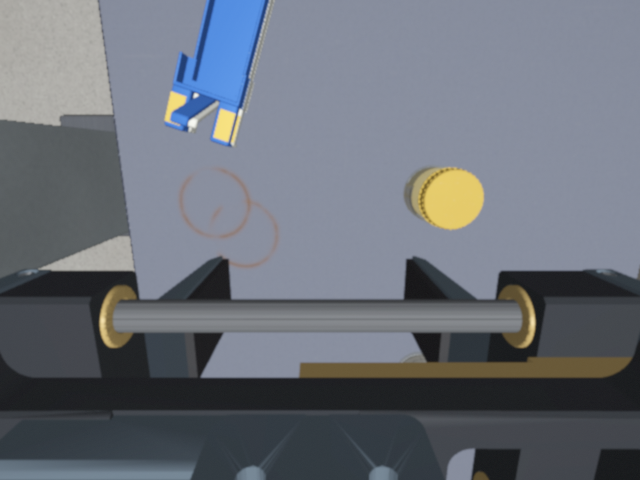

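The tote runs up-image in wrist view: its front yellow lugs are near (177,107) and (227,125). The carton is at about (380,250) in scene and (324,328) in side. Jars are to the right of the tote.

```bash
cat > h.py <<'E'
import numpy as np, cv2
from scipy.spatial.transform import Rotation as R
from workcell import env,cams
def cam(n,st=None):
    c=cams.get_calibration(n)
    if n!="wrist": return c["mtx"],R.from_euler('xyz',c["attitude"],degrees=True).as_matrix(),np.array(c["eye"])
    st=st or env.state(); Rt=R.from_euler('xyz',st["ee_rot"],degrees=True).as_matrix(); T=c["tool_from_camera"]
    return c["mtx"],Rt@T[:3,:3],Rt@T[:3,3]+st["ee_pos"]
def cast(C,px,z):
    K,Rc,e=C; px=np.atleast_2d(np.asarray(px,float))
    d=(Rc@np.linalg.inv(K)@np.c_[px,np.ones(len(px))].T).T
    return e+d*((z-e[2])/d[:,2])[:,None]
def proj(C,P):
    K,Rc,e=C; q=(K@Rc.T@(np.atleast_2d(P)-e).T).T; return q[:,:2]/q[:,2:]
def look(n,name=None):
    C=cam(n); f=cams.grab_frame(n)
    if name: cv2.imwrite("pics/"+name,f)
    return C,f
COL=dict(yellow=((20,120,120),(32,255,255)),blue=((105,130,60),(125,255,255)),red=((165,90,50),(179,255,255)))
def blobs(f,col,amin=60,box=None):
    m=cv2.inRange(cv2.cvtColor(f,cv2.COLOR_BGR2HSV),*map(np.array,COL[col]))
    if box: k=np.zeros_like(m); x0,y0,x1,y1=box; k[y0:y1,x0:x1]=1; m*=k
    cs=cv2.findContours(m,cv2.RETR_EXTERNAL,cv2.CHAIN_APPROX_NONE)[0]
    return sorted([c for c in cs if cv2.contourArea(c)>amin],key=cv2.contourArea,reverse=True),m
E
python3 - <<'E'
from h import *
np.set_printoptions(precision=1,suppress=True)
W=cam("wrist"); f=cv2.imread("pics/wrist0.png")
for c in blobs(f,"yellow")[0]: 
    p=cv2.minAreaRect(c)[0]; print("yel",p,cv2.contourArea(c),cast(W,p,56)[0])
for n in("scene","side"):
    f=cv2.imread(f"pics/{n}0.png"); C=cam(n)
    for c in blobs(f,"red",40)[0]:
        r=cv2.minAreaRect(c); print(n,"red",r,cast(C,r[0],15)[0])
    b=blobs(f,"blue")[0]
    for c in b[:2]:
        print(n,"blue",cv2.minAreaRect(c),cast(C,cv2.minAreaRect(c)[0],45)[0])
f=cv2.imread("pics/side0.png");C=cam("side")
# jars
for n,p in dict(y=(380,228),w=(396,257),s=(406,280)).items(): print(n,cast(C,p,75 if n!='s' else 97))
E
```

```text
yel (450.02947998046875, 197.88235473632812) 2958.5 [699.9  27.8  56. ]
yel (223.8824005126953, 124.9706039428711) 273.0 [489.3  93.6  56. ]
yel (174.92941284179688, 107.3176498413086) 156.5 [446.5 108.6  56. ]
scene red ((380.0, 250.5), (23.0, 12.0), 90.0) [ 508.4 -248.7   15. ]
scene blue ((248.13931274414062, 309.2280578613281), (45.265560150146484, 109.91793823242188), 78.02386474609375) [513.2 180.4  45. ]
scene blue ((198.4000244140625, 327.3000183105469), (13.416407585144043, 11.180339813232422), 63.43495178222656) [536.8 288.6  45. ]
side red ((325.49359130859375, 325.8402404785156), (40.75333023071289, 17.74833106994629), 42.709388732910156) [ 518.2 -241.2   15. ]
side red ((296.02703857421875, 458.6622009277344), (6.247161388397217, 8.713146209716797), 80.53767395019531) [ 430.5 -520.1   15. ]
side blue ((301.53631591796875, 196.56219482421875), (22.802600860595703, 52.527408599853516), 14.743562698364258) [512.5 234.2  45. ]
y [[693.7  15.5  75. ]]
w [[ 704.5 -102.2   75. ]]
s [[ 696.6 -205.3   97. ]]
```

Call:
apply_moves(
  deltas=[
    [0.03,-0.035,-0.005,0.11,1],
    [0.06,-0.07,-0.01,0.22,1],
    [0.092,-0.11,-0.016,0.33,1],
    [0.092,-0.11,-0.016,0.33,1],
    [0.092,-0.11,-0.016,0.33,1],
  ],
)

```text
time_s: 0.65
ee_pos: [464.6, 92.4, 230.4]
ee_rot: [179.9, -0.0, 71.3]
force: [0.7, -0.3, -0.1]
gripper_width: 91.2
gripper_force: 0.0
```

```bash
python3 - <<'E'
from h import *
st=env.state(); print(st["qpos"],st["ee_pos"],st["ee_rot"])
look("wrist","w1.png")
E
```

```text
[ 9.88008369e+00  8.46626338e+00  1.00540249e+02 -2.68139460e-02
  7.09212753e+01  2.86387233e+01] [464.63892651  92.44848429 230.35642124] [ 1.79924473e+02 -1.23587955e-02  7.12501172e+01]
```

View pics/w1.png

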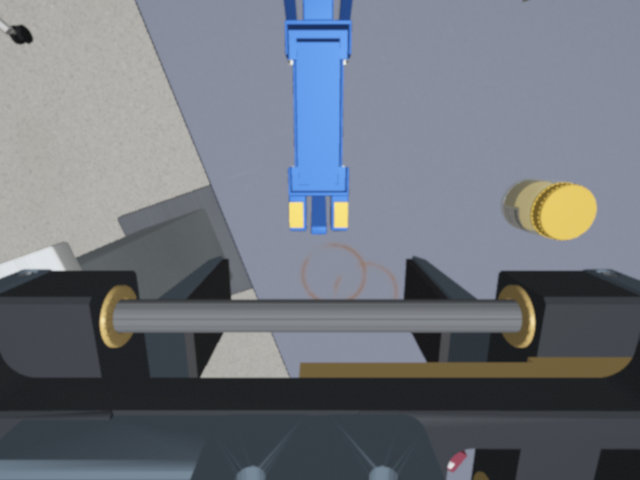

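The tote is centred at columns ~319; yellow lugs at (296,214) and (341,214), with low side walls at rows ~60–168.

```bash
python3 - <<'E'
from h import *
np.set_printoptions(precision=1,suppress=True)
C=cam("wrist"); f=cv2.imread("pics/w1.png")
_,m=blobs(f,"blue",box=(260,0,380,245))
for r in range(0,240,4):
    x=np.where(m[r]>0)[0]
    if len(x): print(r,x[0],x[-1],len(x),end=" | ")
print()
rows=np.arange(72,160,4); L=[];Rr=[]
for r in rows:
    x=np.where(m[r]>0)[0]; L.append((x[0]-.5,r)); Rr.append((x[-1]+.5,r))
a=cast(C,L,38);b=cast(C,Rr,38); mid=(a+b)/2
print("width",np.linalg.norm(a-b,axis=1)[[0,10,-1]], "yaw",np.degrees(np.arctan2(*(np.polyfit(mid[:,1],mid[:,0],1)[0],1)[::-1])), mid[[0,-1]])
print([ (cv2.minAreaRect(c),cast(C,cv2.minAreaRect(c)[0],56)) for c in blobs(f,"yellow",box=(260,150,380,245))[0]])
E
```

```text
0 285 351 51 | 4 285 350 50 | 8 285 350 50 | 12 286 349 49 | 16 286 349 50 | 20 286 350 59 | 24 285 350 66 | 28 285 350 66 | 32 285 350 66 | 36 285 350 66 | 40 285 350 66 | 44 285 350 66 | 48 286 350 65 | 52 286 350 65 | 56 287 348 62 | 60 294 341 48 | 64 294 341 48 | 68 293 342 50 | 72 293 342 50 | 76 293 342 50 | 80 293 342 50 | 84 294 342 49 | 88 294 342 49 | 92 294 342 49 | 96 294 342 49 | 100 294 342 49 | 104 294 342 49 | 108 294 342 49 | 112 294 342 49 | 116 294 342 49 | 120 294 341 48 | 124 294 341 48 | 128 294 341 48 | 132 294 341 48 | 136 295 341 47 | 140 295 341 47 | 144 295 341 47 | 148 295 341 47 | 152 295 341 47 | 156 295 341 47 | 160 295 341 47 | 164 295 341 47 | 168 289 347 59 | 172 288 348 61 | 176 289 348 60 | 180 289 348 60 | 184 289 347 59 | 188 289 347 59 | 192 289 347 59 | 196 289 347 47 | 200 289 347 47 | 204 305 332 16 | 208 305 332 16 | 212 305 332 17 | 216 305 332 17 | 220 305 332 17 | 224 305 332 17 | 228 304 333 20 | 232 312 325 14 | 
width [48.3 48.6 48. ] yaw 71.36455230231176 [[512.  228.9  38. ]
 [487.1 154.2  38. ]]
[(((296.0, 215.0), (20.0, 10.0), 90.0), array([[447.4, 106.6,  56. ]])), (((340.5, 219.0), (12.0, 9.0), 90.0), array([[488.7,  88.2,  56. ]]))]
```

```bash
python3 - <<'E'
import cv2
f=cv2.imread("pics/w1.png")[0:250,250:390]; cv2.imwrite("pics/w1c.png",cv2.resize(f[:,:],None,fx=2.4,fy=2.4,interpolation=2).transpose(1,0,2))
E
```

```text
(no output)
```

View pics/w1c.png

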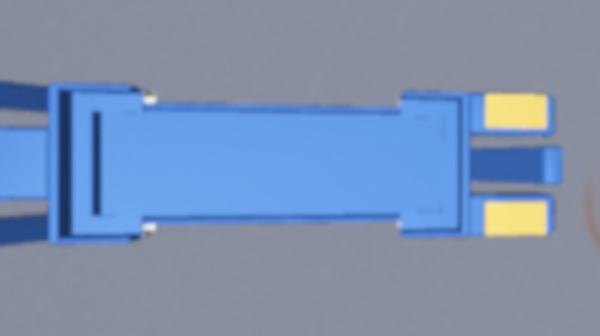

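```bash
python3 - <<'E'
from h import *
np.set_printoptions(precision=1,suppress=True)
st=env.state();C=cam("wrist"); u=np.array([np.cos(np.radians(71.36)),np.sin(np.radians(71.36)),0])
o=np.array([487.1,154.2,0])
for nm,r,z,x in[("front step",166.5,48,50),("back step top",56.5,56,-50),("back step bot",59,40,-50),("lug end",230.5,56,114),("body end",195,56,70)]:
    p=cast(C,(318,r),z)[0]; c=p+u*x; print(nm,p,"centre",c, (c-o)@u)
E
```

```text
front step [483.8 144.6  48. ] centre [499.8 192.   48. ] 39.83455645439175
back step top [515.3 237.4  56. ] centre [499.4 190.   56. ] 37.85394804290528
back step bot [516.  239.1  40. ] centre [500.  191.7  40. ] 39.67729176308556
lug end [463.3  84.2  56. ] centre [499.7 192.3  56. ] 40.098913379836674
body end [474.9 118.5  56. ] centre [497.3 184.9  56. ] 32.31339324429838
```

Call:
apply_moves(
  deltas=[
    [0.035,0.0,0.0,0,1],
    [0.07,0.001,0.03,0,1],
    [0.1055,0.0015,0.07,0,1],
    [0.1055,0.0015,0.11,0,1],
    [0.1055,0.0015,0.14,0,1],
  ],
)

```text
time_s: 1.2
ee_pos: [501.1, 191.1, 86.5]
ee_rot: [-179.9, 0.1, 71.1]
force: [-0.4, -0.4, -0.3]
gripper_width: 91.0
gripper_force: 0.0
```

Call:
apply_moves(
  deltas=[
    [0,0,0.03,0,1],
    [0,0,0.05,0,1],
    [0,0,0.06,0,1],
    [0,0,0.065,0,1],
    [0,0,0.067,0,1],
  ],
)

```text
time_s: 1.7
ee_pos: [501.5, 191.1, 22.8]
ee_rot: [180.0, -0.0, 71.1]
force: [-0.2, 0.2, -0.9]
gripper_width: 91.2
gripper_force: 0.0
```

```bash
python3 - <<'E'
from h import *
st=env.state(); print(st)
E
```

```text
{'time_s': 1.7, 'qpos': array([ 1.96325380e+01,  2.60720662e+01,  1.09070963e+02, -8.10825684e-03,
        4.48279165e+01,  3.85794820e+01]), 'qvel': array([ 0.27591776,  0.3677358 ,  0.59747275,  0.04642218, -2.50762775,
        0.02474191]), 'effort': array([-6.73054461e-02, -4.10493851e+01, -1.63246036e+01,  5.41685068e-02,
       -1.22466389e-02, -2.43822862e-03]), 'ee_pos': array([501.48728642, 191.0667981 ,  22.84439367]), 'ee_rot': array([ 1.79973721e+02, -1.36469534e-02,  7.10588083e+01]), 'force': array([-0.21112142,  0.20513279, -0.90241902]), 'torque': array([0.00605491, 0.07931765, 0.0035812 ]), 'gripper_force': 0.0, 'gripper_width': 91.17923858467961}
```

Call:
apply_moves(
  deltas=[
    [0,-0.0018,0,-0.005,1],
    [0,-0.0018,0,-0.005,0.4],
    [0,-0.0018,0,-0.005,0.1],
    [0,-0.0018,0,-0.005,0],
    [0,-0.0018,0,-0.005,-0.1],
  ],
  grip_force=20,
)

```text
time_s: 2.2
ee_pos: [499.1, 192.0, 23.3]
ee_rot: [180.0, -0.0, 71.4]
force: [-0.1, 0.6, -0.8]
gripper_width: 61.9
gripper_force: 0.0
```

Call:
apply_moves(
  deltas=[
    [0,0,0,0,-0.2],
    [0,0,0,0,-0.3],
    [0,0,0,0,-0.4],
    [0,0,0,0,-0.4],
  ],
)

```text
time_s: 2.6
ee_pos: [499.1, 191.9, 23.1]
ee_rot: [180.0, -0.0, 71.4]
force: [-0.6, -0.7, 1.5]
gripper_width: 48.6
gripper_force: 20.0
```

Call:
apply_moves(
  deltas=[
    [0,0,-0.005,0,-0.4],
    [0,0,-0.012,0,-0.4],
    [0,0,-0.022,0,-0.4],
    [0,0,-0.035,0,-0.4],
    [0,0,-0.05,0,-0.4],
  ],
)

```text
time_s: 3.1
ee_pos: [498.7, 191.8, 73.8]
ee_rot: [-180.0, 0.0, 71.4]
force: [0.4, -0.0, -2.9]
gripper_width: 49.1
gripper_force: 20.0
```

Call:
apply_moves(
  deltas=[
    [0,0,-0.025,0,-0.4],
    [0,0,-0.055,0,-0.4],
    [0,0,-0.085,0,-0.4],
    [0,0,-0.1,0,-0.4],
    [0,0,-0.1,0,-0.4],
  ],
)

```text
time_s: 3.6
ee_pos: [500.4, 192.5, 176.1]
ee_rot: [179.7, -0.2, 71.4]
force: [0.1, -0.0, -3.0]
gripper_width: 48.9
gripper_force: 20.0
```

```bash
python3 - <<'E'
from h import *
a=look("scene")[1];b=look("side")[1]
cv2.imwrite("pics/lift.png",np.hstack([cv2.resize(a[150:380,150:350],(400,460)),cv2.resize(b[100:300,220:400],(400,460))]))
E
```

```text
(no output)
```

View pics/lift.png

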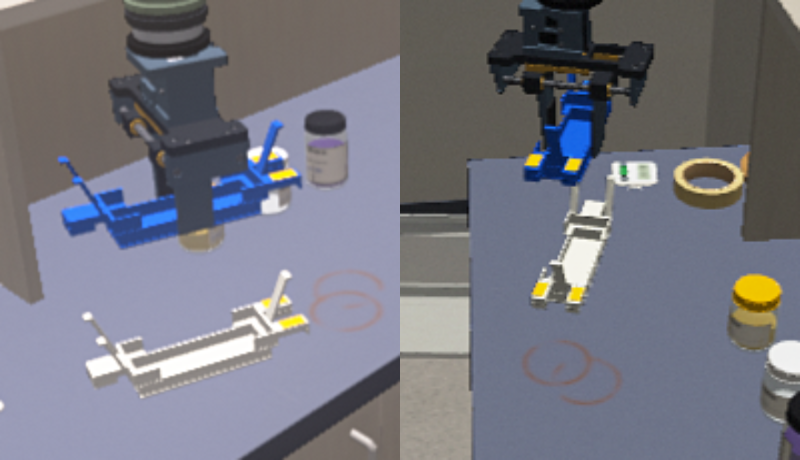

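Blue hangs level from the gripper; white remains empty on the worktop. Moving blue to the free space at about (505,-50).

Call:
apply_moves(
  deltas=[
    [-0.02,0.007,0,0,-0.4],
    [-0.05,0.018,0,0,-0.4],
    [-0.085,0.031,0,0,-0.4],
    [-0.12,0.043,0,0,-0.4],
    [-0.155,0.056,0,0,-0.4],
  ],
)

```text
time_s: 4.2
ee_pos: [501.2, 25.8, 171.4]
ee_rot: [-179.8, 0.1, 71.4]
force: [0.5, -0.3, -2.3]
gripper_width: 48.5
gripper_force: 20.0
```

Call:
apply_moves(
  deltas=[
    [-0.035,0.012,0,0,-0.4],
    [-0.06,0.021,0,0,-0.4],
    [-0.073,0.026,0.02,0,-0.4],
    [-0.073,0.026,0.05,0,-0.4],
    [-0.073,0.026,0.08,0,-0.4],
  ],
)

```text
time_s: 4.7
ee_pos: [502.9, -51.0, 91.0]
ee_rot: [-179.9, 0.0, 71.3]
force: [0.1, -0.5, -2.5]
gripper_width: 48.8
gripper_force: 20.0
```

Call:
apply_moves(
  deltas=[
    [0,0,0.025,0,-0.4],
    [0,0,0.045,0,-0.4],
    [0,0,0.06,0,-0.4],
    [0,0,0.07,0,-0.4],
    [0,0,0.075,0,-0.4],
  ],
)

```text
time_s: 5.2
ee_pos: [502.6, -50.2, 16.4]
ee_rot: [-179.8, 0.0, 71.4]
force: [-0.6, 0.5, -3.4]
gripper_width: 49.1
gripper_force: 20.0
```

Call:
apply_moves(
  deltas=[
    [0,0,0.005,0,-0.4],
    [0,0,0.009,0,-0.4],
    [0,0,0.011,0,-0.4],
    [0,0,0.0125,0,-0.4],
    [0,0,0.013,0,-0.4],
  ],
)

```text
time_s: 5.7
ee_pos: [504.0, -50.4, 5.2]
ee_rot: [180.0, -0.0, 71.4]
force: [-0.3, 0.1, -2.2]
gripper_width: 48.8
gripper_force: 20.0
```

Call:
apply_moves(
  deltas=[
    [0,0,0,0,-0.2],
    [0,0,0,0,0.1],
    [0,0,0,0,0.5],
    [0,0,0,0,1],
    [0,0,0,0,1],
  ],
)

```text
time_s: 6.2
ee_pos: [504.0, -50.4, 5.2]
ee_rot: [180.0, -0.0, 71.4]
force: [-0.2, -0.2, -0.1]
gripper_width: 71.1
gripper_force: 0.0
```

Call:
apply_moves(
  deltas=[
    [0,0,-0.02,0,1],
    [0,0,-0.06,0,1],
    [0,0,-0.105,0,1],
    [0.02,-0.015,-0.15,0,1],
    [0.05,-0.035,-0.19,0,1],
  ],
)

```text
time_s: 6.7
ee_pos: [488.0, 4.5, 193.5]
ee_rot: [179.8, -0.0, 71.2]
force: [1.3, 0.6, -0.5]
gripper_width: 91.3
gripper_force: 0.0
```

Call:
apply_moves(
  deltas=[
    [0.035,-0.025,-0.03,0,1],
    [0.073,-0.048,-0.035,0,1],
    [0.073,-0.048,-0.035,0,1],
    [0.073,-0.048,-0.035,0,1],
  ],
)

```text
time_s: 7.1
ee_pos: [465.0, 89.9, 226.2]
ee_rot: [180.0, 0.0, 71.5]
force: [-0.4, 0.0, 0.5]
gripper_width: 91.2
gripper_force: 0.0
```

```bash
python3 - <<'E'
from h import *
C,f=look("wrist","w2.png"); print(env.state()["ee_pos"])
cv2.imwrite("pics/w2c.png",cv2.resize(f[0:260,240:400],None,fx=3,fy=3).transpose(1,0,2))
a=look("scene","s2.png")[1];b=look("side","d2.png")[1]
E
```

```text
[465.10097289  89.08292682 225.72524865]
```

View pics/w2c.png

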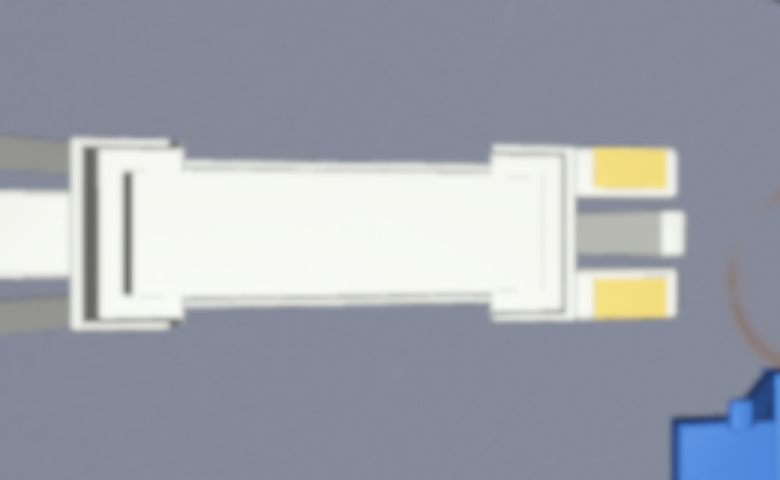

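White tote seen empty: front step at row ~164, lug end ~226, front post top ~220–228. Blue stands separately at lower right.

```bash
cat > meas.py <<'E'
from h import *
def white(f,C,z0=0,rows=(72,158)):
    hsv=cv2.cvtColor(f,cv2.COLOR_BGR2HSV); m=((hsv[...,1]<40)&(hsv[...,2]>165)).astype(np.uint8)
    L=[];Rr=[]
    for r in range(*rows,2):
        x=np.where(m[r,270:370]>0)[0]+270; L.append((x[0]-.5,r)); Rr.append((x[-1]+.5,r))
    a=cast(C,L,18+z0);b=cast(C,Rr,18+z0); mid=(a+b)/2
    k=np.polyfit(mid[:,1],mid[:,0],1); print("w",np.median(np.linalg.norm(a-b,axis=1)),"yaw",90-np.degrees(np.arctan(k[0])))
    return k
E
python3 - <<'E'
from meas import *
np.set_printoptions(precision=1,suppress=True)
C=cam("wrist"); f=cv2.imread("pics/w2.png"); k=white(f,C)
yaw=np.pi/2-np.arctan(k[0]); u=np.array([np.cos(yaw),np.sin(yaw),0])
for nm,r,z,x in[("fs",163.7,27,50),("bs",56.3,36,-50),("bb",61,20,-50),("lug",225.7,36,114),("post",224.3,82,103)]:
    p=cast(C,(318,r),z)[0]; c=p+u*x; y=c[1]; print(nm,c,"line x",np.polyval(k,y))
for c in blobs(f,"yellow",box=(260,150,380,245))[0]: print(cv2.minAreaRect(c))
D=cam("side"); g=cv2.imread("pics/d2.png"); c=blobs(g,"red")[0][0]
r=cv2.boxPoints(cv2.minAreaRect(c)); print(r,cast(D,r,15)); cv2.imwrite("pics/cart.png",cv2.resize(g[290:360,290:360],None,fx=6,fy=6))
S=cam("scene"); g=cv2.imread("pics/s2.png"); c=blobs(g,"red",40,(350,200,420,300))[0]; print([cv2.boundingRect(q) for q in c])
# yellow/blue tote position from scene skip
E
```

```text
w 50.58644943480465 yaw 71.05961362562202
fs [500.2 190.4  27. ] line x 499.2986027060904
bs [499.5 190.2  36. ] line x 499.2458523031445
bb [499.5 190.   20. ] line x 499.15475892187044
lug [500.4 190.1  36. ] line x 499.21355978259385
post [500.2 190.   82. ] line x 499.16447383271503
((295.5, 210.0), (20.0, 9.0), 90.0)
((338.5, 210.0), (20.0, 9.0), 90.0)
[[304.5 318.6]
 [315.3 306. ]
 [346.5 332.8]
 [335.6 345.4]] [[ 475.4 -215.    15. ]
 [ 503.5 -180.3   15. ]
 [ 559.8 -265.8   15. ]
 [ 531.7 -296.1   15. ]]
[(373, 239, 14, 24)]
```

Call:
apply_moves(
  deltas=[
    [-0.03,0.018,0,0,1],
    [-0.065,0.04,0,0,1],
    [-0.1,0.061,0,0,1],
    [-0.135,0.082,0,0,1],
    [-0.17,0.104,0,0,1],
  ],
)

```text
time_s: 7.75
ee_pos: [509.3, -108.1, 225.3]
ee_rot: [-179.9, 0.0, 71.2]
force: [1.0, 0.6, 1.3]
gripper_width: 90.9
gripper_force: 0.0
```

Call:
apply_moves(
  deltas=[
    [-0.035,0.021,0,-0.14,1],
    [-0.07,0.043,0,-0.28,1],
    [-0.105,0.064,0,-0.42,1],
    [-0.14,0.085,0,-0.56,1],
    [-0.162,0.1,0,-0.7,1],
  ],
)

```text
time_s: 8.25
ee_pos: [551.8, -294.9, 224.8]
ee_rot: [-179.9, -0.0, 111.6]
force: [0.3, 0.2, 0.1]
gripper_width: 91.1
gripper_force: 0.0
```

Call:
apply_moves(
  deltas=[
    [0,0,0,-0.1,1],
    [0,0,0,-0.2,1],
    [0,0,0,-0.2,1],
  ],
)

```text
time_s: 8.55
ee_pos: [551.7, -292.3, 224.9]
ee_rot: [-179.9, -0.1, 122.8]
force: [0.8, 0.2, 0.2]
gripper_width: 91.1
gripper_force: 0.0
```

```bash
python3 - <<'E'
from h import *
np.set_printoptions(precision=1,suppress=True)
C,f=look("wrist","w3.png"); s=env.state();print(s["ee_pos"],s["ee_rot"],s["qpos"])
for c in blobs(f,"red",100)[0]:
    r=cv2.minAreaRect(c); b=cv2.boxPoints(r); print(r,b.ravel()); print(cast(C,b,30))
cv2.imwrite("pics/w3c.png",f[:300,:])
E
```

```text
[ 551.9 -291.8  225.1] [-180.    -0.1  122.7] [-28.9  22.5  81.6  -0.   75.9 -61.6]
((306.72998046875, 163.1099853515625), (79.62022399902344, 29.981327056884766), 81.8698959350586) [286.3 125.8 315.9 121.6 327.2 200.4 297.5 204.6]
[[ 472.4 -228.5   30. ]
 [ 495.4 -208.8   30. ]
 [ 548.3 -269.1   30. ]
 [ 524.3 -290.    30. ]]
```

View pics/w3c.png

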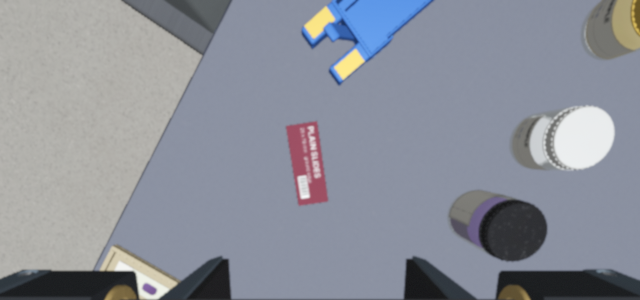

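Carton top at pixel (307,163), tilted 8° from tool axis; centre ≈ (510,-249), yaw 130.8.

Call:
apply_moves(
  deltas=[
    [0.03,-0.006,0.02,-0.07,1],
    [0.0585,-0.012,0.05,-0.141,1],
    [0.0585,-0.012,0.09,-0.141,1],
    [0.0585,-0.012,0.13,-0.141,1],
    [0.0585,-0.012,0.16,-0.141,1],
  ],
)

```text
time_s: 9.1
ee_pos: [509.4, -247.6, 63.9]
ee_rot: [-180.0, -0.1, 130.9]
force: [0.0, -0.9, -0.4]
gripper_width: 91.7
gripper_force: 0.0
```

Call:
apply_moves(
  deltas=[
    [0,0,0.02,0,1],
    [0,0,0.035,0,1],
    [0,0,0.043,0,1],
    [0,0,0.047,0,1],
    [0,0,0.0475,0,1],
  ],
)

```text
time_s: 9.6
ee_pos: [510.9, -248.1, 18.6]
ee_rot: [180.0, 0.0, 131.0]
force: [-0.2, 1.0, 0.5]
gripper_width: 91.2
gripper_force: 0.0
```

Call:
apply_moves(
  deltas=[
    [0,0,0.001,0,0],
    [0,0,0.001,0,-0.2],
    [0,0,0.001,0,-0.3],
    [0,0,0.001,0,-0.4],
    [0,0,0.001,0,-0.6],
  ],
  grip_force=20,
)

```text
time_s: 10.1
ee_pos: [510.9, -247.9, 17.8]
ee_rot: [180.0, 0.0, 131.0]
force: [1.2, 0.0, 1.0]
gripper_width: 54.2
gripper_force: 0.0
```

Call:
apply_moves(
  deltas=[
    [0,0,0,0,-0.7],
    [0,0,0,0,-0.7],
    [0,0,0,0,-0.7],
  ],
)

```text
time_s: 10.4
ee_pos: [510.8, -247.9, 17.5]
ee_rot: [180.0, 0.0, 131.0]
force: [0.9, 0.3, 0.0]
gripper_width: 31.4
gripper_force: 20.0
```

Call:
apply_moves(
  deltas=[
    [0,0,-0.01,0,-0.7],
    [0,0,-0.035,0,-0.7],
    [0,0,-0.07,0,-0.7],
    [0,0,-0.105,0,-0.7],
    [0,0,-0.14,0,-0.7],
  ],
)

```text
time_s: 10.9
ee_pos: [510.5, -247.7, 159.4]
ee_rot: [180.0, -0.0, 131.0]
force: [0.7, 0.3, -0.9]
gripper_width: 31.8
gripper_force: 20.0
```

Call:
apply_moves(
  deltas=[
    [0.02,0.016,-0.01,0,-0.7],
    [0.05,0.041,-0.01,0,-0.7],
    [0.085,0.07,-0.01,0,-0.7],
    [0.12,0.099,-0.01,0,-0.7],
    [0.155,0.128,-0.01,0,-0.7],
  ],
)

```text
time_s: 11.4
ee_pos: [505.1, -45.3, 168.1]
ee_rot: [180.0, 0.0, 131.0]
force: [0.7, 0.8, -1.6]
gripper_width: 31.5
gripper_force: 20.0
```

Call:
apply_moves(
  deltas=[
    [0.035,0.029,0,0.13,-0.7],
    [0.07,0.058,0,0.26,-0.7],
    [0.105,0.086,0,0.39,-0.7],
    [0.14,0.115,0,0.52,-0.7],
    [0.17,0.14,0,0.65,-0.7],
  ],
)

```text
time_s: 11.9
ee_pos: [499.1, 175.4, 168.2]
ee_rot: [180.0, -0.0, 93.5]
force: [0.8, -0.6, -1.9]
gripper_width: 31.9
gripper_force: 20.0
```

Call:
apply_moves(
  deltas=[
    [0,0,0,0.13,-0.7],
    [0,0,0,0.26,-0.7],
    [0,0,0,0.39,-0.7],
    [0,0,0,0.397,-0.7],
    [0,0,0,0.397,-0.7],
  ],
)

```text
time_s: 12.4
ee_pos: [499.5, 173.2, 167.8]
ee_rot: [180.0, -0.0, 71.2]
force: [0.1, -0.1, -1.3]
gripper_width: 31.9
gripper_force: 20.0
```

```bash
cat > to.py <<'E'
import sys
from h import *
t=list(map(float,sys.argv[1:5])); s=env.state(); p=s["ee_pos"]; Rt=R.from_euler('xyz',s["ee_rot"],degrees=True).as_matrix()
print("pose",p.round(1),s["ee_rot"].round(2),"q6",s["qpos"][5].round(1),"F",s["force"].round(1)); print("delta m",(Rt.T@(np.array(t[:3])-p)/1000).round(4),"roll",round(-np.radians((t[3]-s["ee_rot"][2]+180)%360-180),4))
E
python3 to.py 499.2 190.2 20.5 71.06; python3 - <<'E'
from h import *
C,f=look("wrist","w4.png")
E
```

```text
pose [499.5 173.2 167.8] [179.99  -0.    71.18] q6 36.7 F [ 0.1 -0.1 -1.3]
delta m [ 0.016  -0.0058  0.1473] roll 0.002
```

View pics/w4.png

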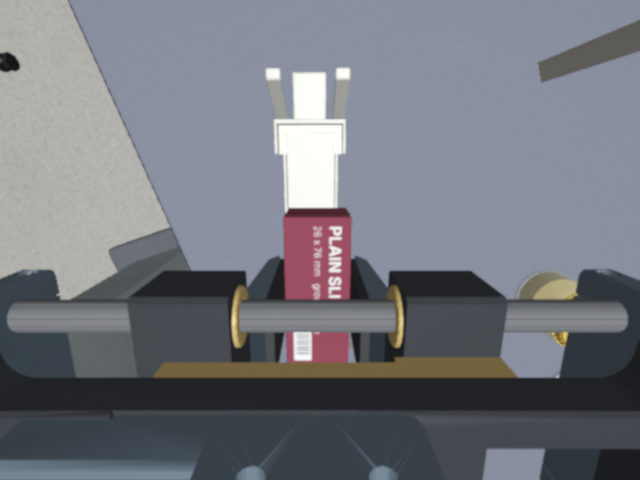

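Carton is held straight above the white tote; its back posts' tops are at (273,74) and (343,74).

```bash
python3 - <<'E'
from h import *
C=cam("wrist")
p=cast(C,[(273,74.5),(343,74)],82); u=np.array([np.cos(np.radians(71.06)),np.sin(np.radians(71.06)),0])
print(p.mean(0)-103*u, np.degrees(np.arctan2(*(p[1]-p[0])[[1,0]]))+90)
print("carton end rel TCP along u",(cast(C,(318,210),180)[0]-env.state()["ee_pos"])@u)
E
```

```text
[498.48906928 192.21447914  82.        ] 71.55991364542481
carton end rel TCP along u 42.5864329378929
```

Call:
apply_moves(
  deltas=[
    [0.016,-0.006,0.01,0.002,-0.7],
    [0.016,-0.006,0.035,0.002,-0.7],
    [0.016,-0.006,0.065,0.002,-0.7],
    [0.016,-0.006,0.09,0.002,-0.7],
    [0.016,-0.006,0.105,0.002,-0.7],
  ],
)

```text
time_s: 12.95
ee_pos: [498.1, 189.8, 60.7]
ee_rot: [-179.9, 0.1, 71.0]
force: [-0.0, -0.4, -1.1]
gripper_width: 32.1
gripper_force: 20.0
```

Call:
apply_moves(
  deltas=[
    [0,0,0.012,0,-0.7],
    [0,0,0.022,0,-0.7],
    [0,0,0.03,0,-0.7],
    [0,0,0.034,0,-0.7],
    [0,0,0.034,0,-0.7],
  ],
)

```text
time_s: 13.45
ee_pos: [499.2, 190.3, 28.3]
ee_rot: [-180.0, 0.0, 70.9]
force: [0.2, 0.6, -0.2]
gripper_width: 31.6
gripper_force: 20.0
```

```bash
python3 to.py 499.2 190.2 20.5 71.06
```

```text
pose [499.2 190.3  28.3] [-1.7999e+02  1.0000e-02  7.0930e+01] q6 38.7 F [ 0.2  0.6 -0.2]
delta m [-0.0001  0.0001  0.0078] roll -0.0023
```

Call:
apply_moves(
  deltas=[
    [0,0,0.003,0,-0.7],
    [0,0,0.0055,0,-0.7],
    [0,0,0.007,0,-0.7],
    [0,0,0.0075,0,-0.7],
    [0,0,0.0075,0,-0.7],
  ],
)

```text
time_s: 13.95
ee_pos: [499.2, 190.3, 21.0]
ee_rot: [180.0, -0.0, 70.9]
force: [0.5, 0.0, -1.2]
gripper_width: 31.6
gripper_force: 20.0
```

Call:
apply_moves(
  deltas=[
    [0,0,0,0,-0.2],
    [0,0,0,0,-0.1],
    [0,0,0,0,0],
    [0,0,0,0,0],
    [0,0,-0.01,0,0],
  ],
)

```text
time_s: 14.45
ee_pos: [498.2, 190.0, 30.4]
ee_rot: [-179.9, 0.1, 70.9]
force: [-0.5, -0.3, 0.7]
gripper_width: 45.7
gripper_force: 0.0
```

Call:
apply_moves(
  deltas=[
    [0,0,-0.03,0,0.5],
    [0,0,-0.075,0,1],
    [-0.02,0,-0.12,0,1],
    [-0.06,0,-0.16,0,1],
    [-0.1,0,-0.195,0,1],
  ],
)

```text
time_s: 14.95
ee_pos: [468.7, 102.1, 222.3]
ee_rot: [179.9, -0.1, 71.0]
force: [1.5, -0.1, 0.2]
gripper_width: 82.5
gripper_force: 0.0
```

Call:
apply_moves(
  deltas=[
    [-0.006,0,0,0,1],
    [-0.006,0,0,0,1],
    [-0.006,0,0,0,1],
  ],
)

```text
time_s: 15.25
ee_pos: [466.5, 97.4, 218.9]
ee_rot: [-179.9, 0.0, 70.9]
force: [0.4, 0.0, -0.4]
gripper_width: 91.2
gripper_force: 0.0
```

```bash
python3 to.py 469 -154 226 71.06;python3 - <<'E'
from h import *
C,f=look("wrist","w5.png"); cv2.imwrite("pics/w5c.png",cv2.resize(f[0:260,240:400],None,fx=3,fy=3).transpose(1,0,2))
E
```

```text
pose [466.5  97.4 218.9] [-1.7993e+02  1.0000e-02  7.0910e+01] q6 29.5 F [ 0.4  0.  -0.4]
delta m [-0.2368  0.0846 -0.0072] roll -0.0025
```

View pics/w5c.png

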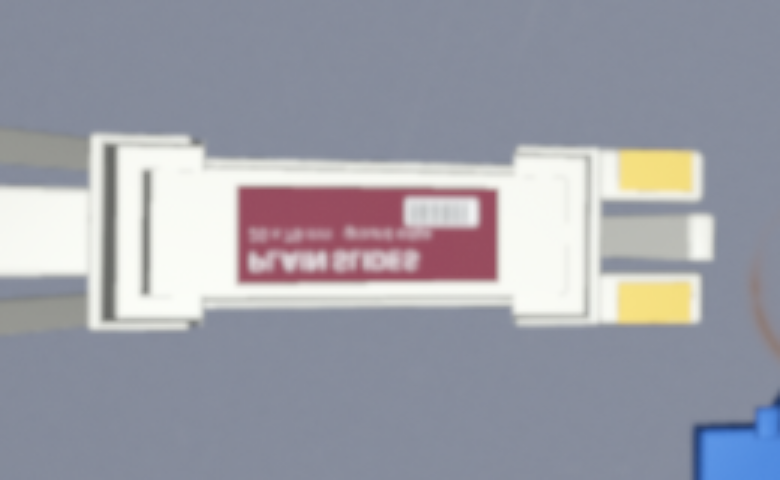

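Carton lies flat and straight on the white floor, front post top at crop x 690–714. Now measure white again, then go look at blue.

```bash
python3 - <<'E'
from meas import *
np.set_printoptions(precision=1,suppress=True)
C=cam("wrist"); f=cv2.imread("pics/w5.png"); k=white(f,C,0,(76,166))
yaw=np.pi/2-np.arctan(k[0]); u=np.array([np.cos(yaw),np.sin(yaw),0])
for nm,r,z,x in[("fs",171.3,27,50),("bs",63.3,36,-50),("bb",68,20,-50),("lug",234,36,114),("post",234,82,103)]:
    c=cast(C,(318,r),z)[0]+u*x; print(nm,c,"line x",np.polyval(k,c[1]))
hsv=cv2.cvtColor(f,cv2.COLOR_BGR2HSV); m=(hsv[...,1]<40)&(hsv[...,2]>215)
ys,xs=np.where(m[229:241,300:336]); xs=xs+300; print("post cols",xs.min(),xs.max(),"rows",ys.min()+229,ys.max()+229)
P=cast(C,((xs.min()+xs.max())/2,234),82)[0]; print("post",P, P+103*u)
ye=[cv2.minAreaRect(c)[0] for c in blobs(f,"yellow",box=(260,150,380,250))[0]]; Y=cast(C,ye,36); print(ye,Y, Y.mean(0)+u*((Y.mean(0)-P)@u))
E
```

```text
w 50.81339345347756 yaw 71.34918996851752
fs [498.9 192.7  27. ] line x 498.796645336524
bs [499.2 192.   36. ] line x 498.5555293232848
bb [499.1 191.5  20. ] line x 498.39654111167897
lug [498.4 192.7  36. ] line x 498.7874850045351
post [498.3 192.3  82. ] line x 498.6617175453971
post cols 300 335 rows 229 236
post [464.9  94.8  82. ] [497.9 192.4  82. ]
[(296.5, 218.0), (340.5, 218.0)] [[446.4 108.   36. ]
 [489.6  93.1  36. ]] [470.1 106.7  36. ]
```

Call:
apply_moves(
  deltas=[
    [-0.03,0.011,0,-0.0025,1],
    [-0.07,0.025,0,-0.0025,1],
    [-0.11,0.04,0,-0.0025,1],
    [-0.15,0.054,0,-0.0025,1],
    [-0.19,0.068,0,-0.0025,1],
  ],
)

```text
time_s: 15.8
ee_pos: [469.1, -105.4, 218.1]
ee_rot: [-179.8, -0.0, 71.2]
force: [0.5, 0.3, -0.0]
gripper_width: 91.1
gripper_force: 0.0
```

Call:
apply_moves(
  deltas=[
    [-0.03,0.01,0,0,1],
    [-0.047,0.017,0,0,1],
    [-0.047,0.017,0,0,1],
    [-0.047,0.017,0,0,1],
    [-0.047,0.017,0,0,1],
  ],
)

```text
time_s: 16.3
ee_pos: [469.9, -153.5, 218.9]
ee_rot: [-179.9, -0.0, 71.1]
force: [0.1, 0.0, 0.3]
gripper_width: 91.1
gripper_force: 0.0
```

```bash
python3 - <<'E'
from h import *
np.set_printoptions(precision=1,suppress=True)
C,f=look("wrist","w6.png"); s=env.state(); print(s["ee_pos"],s["ee_rot"])
_,m=blobs(f,"blue",box=(240,0,400,250))
for r in range(0,250,2):
    x=np.where(m[r]>0)[0]
    if len(x): print(r,x[0],x[-1],end=" | ")
ye=[cv2.boundingRect(c) for c in blobs(f,"yellow",box=(240,100,400,260))[0]]; print(ye)
E
```

```text
[ 469.9 -153.5  219.1] [-179.9   -0.    71.2]
0 283 348 | 2 284 348 | 4 284 348 | 6 284 347 | 8 284 347 | 10 285 347 | 12 285 347 | 14 285 347 | 16 285 346 | 18 285 346 | 20 284 347 | 22 284 348 | 24 284 348 | 26 284 348 | 28 284 348 | 30 284 348 | 32 284 348 | 34 284 348 | 36 285 348 | 38 285 348 | 40 285 347 | 42 284 347 | 44 285 347 | 46 285 347 | 48 285 347 | 50 285 347 | 52 285 347 | 54 286 346 | 56 287 345 | 58 292 340 | 60 292 340 | 62 292 340 | 64 292 340 | 66 292 340 | 68 292 340 | 70 293 340 | 72 293 340 | 74 293 340 | 76 293 340 | 78 293 340 | 80 292 340 | 82 293 340 | 84 293 340 | 86 293 340 | 88 293 340 | 90 293 340 | 92 293 340 | 94 293 340 | 96 293 340 | 98 293 340 | 100 293 340 | 102 293 340 | 104 293 340 | 106 293 340 | 108 293 340 | 110 293 339 | 112 293 339 | 114 293 339 | 116 293 339 | 118 293 339 | 120 293 339 | 122 293 339 | 124 293 339 | 126 294 339 | 128 294 339 | 130 294 339 | 132 294 339 | 134 294 339 | 136 294 339 | 138 294 339 | 140 294 339 | 142 294 339 | 144 294 339 | 146 294 339 | 148 294 339 | 150 294 339 | 152 294 339 | 154 294 339 | 156 294 339 | 158 294 339 | 160 294 339 | 162 294 339 | 164 288 345 | 166 288 345 | 168 288 345 | 170 288 345 | 172 288 345 | 174 288 345 | 176 288 345 | 178 288 345 | 180 288 345 | 182 288 345 | 184 288 345 | 186 288 345 | 188 288 345 | 190 288 345 | 192 288 345 | 194 288 345 | 196 289 331 | 198 303 330 | 200 303 330 | 202 304 330 | 204 304 330 | 206 304 330 | 208 304 330 | 210 304 330 | 212 304 330 | 214 304 330 | 216 304 330 | 218 304 330 | 220 304 330 | 222 304 330 | 224 290 344 | 226 310 323 | [(290, 206, 10, 15)]
```

```bash
python3 - <<'E'
from h import *
np.set_printoptions(precision=1,suppress=True)
C=cam("wrist"); s=env.state(); f=cv2.imread("pics/w6.png"); _,m=blobs(f,"blue",box=(240,0,400,250))
mid=[]
for r in range(66,158,2):
    x=np.where(m[r]>0)[0]; mid.append(cast(C,[(x[0]-.5,r),(x[-1]+.5,r)],18).mean(0))
mid=np.array(mid); k=np.polyfit(mid[:,1],mid[:,0],1); yaw=np.pi/2-np.arctan(k[0]); u=np.array([np.cos(yaw),np.sin(yaw),0]); print("yaw",np.degrees(yaw))
for nm,r,z,x in[("fs",162.8,27,50),("bs",54.5,36,-50),("bb",57.5,20,-50),("lug",225,36,114)]:
    c=cast(C,(317,r),z)[0]+u*x; print(nm,c,np.polyval(k,c[1]))
E
python3 to.py 504 -50 5 71.2
```

```text
yaw 71.22315066064237
fs [504.3 -49.8  27. ] 503.63066310692096
bs [503.9 -51.1  36. ] 503.16951452940407
bb [504.3 -49.8  20. ] 503.6246108876055
lug [504.5 -49.   36. ] 503.89224686883523
pose [ 469.9 -153.5  219.1] [-1.7994e+02 -2.0000e-02  7.1160e+01] q6 -0.6 F [0.4 0.6 0.3]
delta m [ 0.1088 -0.0009  0.2142] roll -0.0007
```

Call:
apply_moves(
  deltas=[
    [0.035,0,0.0,0,1],
    [0.07,-0.001,0.03,0,1],
    [0.1085,-0.0012,0.07,0,1],
    [0.1085,-0.0012,0.11,0,1],
    [0.1085,-0.0012,0.15,0,1],
  ],
)

```text
time_s: 16.85
ee_pos: [504.1, -49.3, 68.3]
ee_rot: [180.0, -0.0, 71.3]
force: [0.0, -0.5, -0.4]
gripper_width: 91.3
gripper_force: 0.0
```

Call:
apply_moves(
  deltas=[
    [0,0,0.03,0,1],
    [0,0,0.05,0,1],
    [0,0,0.06,0,1],
    [0,0,0.065,0,1],
    [0,0,0.065,0,1],
  ],
)

```text
time_s: 17.35
ee_pos: [504.2, -51.4, 4.7]
ee_rot: [180.0, -0.0, 71.1]
force: [0.6, -0.4, -0.6]
gripper_width: 91.5
gripper_force: 0.0
```

```bash
python3 to.py 503.7 -49.9 4 71.2
```

```text
pose [504.2 -51.4   4.7] [ 1.7998e+02 -1.0000e-02  7.1100e+01] q6 11.8 F [ 0.6 -0.4 -0.6]
delta m [ 0.0013 -0.001   0.0007] roll -0.0018
```

Call:
apply_moves(
  deltas=[
    [0.001,-0.001,0.0005,0,0.3],
    [0.001,-0.001,0.0005,0,0],
    [0.001,-0.001,0.0005,0,-0.2],
    [0.001,-0.001,0.0005,0,-0.3],
    [0.001,-0.001,0.0005,0,-0.4],
  ],
  grip_force=20,
)

```text
time_s: 17.85
ee_pos: [503.5, -50.6, 4.3]
ee_rot: [180.0, -0.0, 71.1]
force: [-0.5, 0.4, 0.8]
gripper_width: 54.0
gripper_force: 0.0
```

Call:
apply_moves(
  deltas=[
    [0,0,0,0,-0.4],
    [0,0,0,0,-0.4],
    [0,0,0,0,-0.4],
  ],
)

```text
time_s: 18.15
ee_pos: [503.5, -50.6, 4.2]
ee_rot: [180.0, -0.0, 71.1]
force: [0.2, 0.4, 2.2]
gripper_width: 48.8
gripper_force: 20.0
```

Call:
apply_moves(
  deltas=[
    [0,0,-0.01,0,-0.4],
    [0,0,-0.035,0,-0.4],
    [0,0,-0.075,0,-0.4],
    [0,0,-0.115,0,-0.4],
    [0,0,-0.155,0,-0.4],
  ],
)

```text
time_s: 18.65
ee_pos: [502.5, -50.3, 160.6]
ee_rot: [-179.9, 0.0, 71.1]
force: [0.9, -0.1, -1.7]
gripper_width: 48.9
gripper_force: 20.0
```

Call:
apply_moves(
  deltas=[
    [0,0,-0.02,-0.14,-0.4],
    [0,0,-0.03,-0.28,-0.4],
    [0,0,-0.03,-0.42,-0.4],
    [0,0,-0.03,-0.56,-0.4],
    [0,0,-0.03,-0.7,-0.4],
  ],
)

```text
time_s: 19.15
ee_pos: [502.6, -50.3, 189.2]
ee_rot: [-180.0, -0.0, 111.5]
force: [-0.5, 0.3, -2.9]
gripper_width: 48.9
gripper_force: 20.0
```

```bash
python3 to.py 498.6 192.1 180 251.2
```

```text
pose [502.6 -50.3 189.2] [-1.7996e+02 -3.0000e-02  1.1150e+02] q6 -28.5 F [-0.5  0.3 -2.9]
delta m [0.227  0.0851 0.0093] roll -2.4382
```

Call:
apply_moves(
  deltas=[
    [0.03,0.011,0,-0.14,-0.4],
    [0.07,0.026,0,-0.28,-0.4],
    [0.11,0.041,0,-0.42,-0.4],
    [0.15,0.056,0,-0.56,-0.4],
    [0.19,0.071,0,-0.7,-0.4],
  ],
)

```text
time_s: 19.65
ee_pos: [500.1, 153.8, 189.2]
ee_rot: [-180.0, -0.0, 151.6]
force: [0.6, -0.4, -2.6]
gripper_width: 48.9
gripper_force: 20.0
```

Call:
apply_moves(
  deltas=[
    [0,0,0,-0.14,-0.4],
    [0,0,0,-0.28,-0.4],
    [0,0,0,-0.42,-0.4],
    [0,0,0,-0.56,-0.4],
    [0,0,0,-0.7,-0.4],
  ],
)

```text
time_s: 20.15
ee_pos: [500.2, 152.3, 189.0]
ee_rot: [-180.0, -0.1, -168.3]
force: [-0.2, -0.6, -1.6]
gripper_width: 48.7
gripper_force: 20.0
```

Call:
apply_moves(
  deltas=[
    [0,0,0,-0.14,-0.4],
    [0,0,0,-0.28,-0.4],
    [0,0,0,-0.42,-0.4],
    [0,0,0,-0.56,-0.4],
    [0,0,0,-0.7,-0.4],
  ],
)

```text
time_s: 20.65
ee_pos: [500.2, 152.2, 189.0]
ee_rot: [180.0, -0.1, -128.2]
force: [0.6, 0.3, -3.5]
gripper_width: 48.9
gripper_force: 20.0
```

```bash
python3 to.py 498.6 192.1 160 251.2
```

```text
pose [500.2 152.2 189. ] [ 1.7995e+02 -6.0000e-02 -1.2817e+02] q6 -126.2 F [ 0.6  0.3 -3.5]
delta m [-0.0304  0.0259  0.029 ] roll -0.3381
```

Call:
apply_moves(
  deltas=[
    [-0.01,0.008,0.005,-0.12,-0.4],
    [-0.02,0.017,0.015,-0.24,-0.4],
    [-0.0304,0.0259,0.029,-0.338,-0.4],
    [-0.0304,0.0259,0.029,-0.338,-0.4],
    [-0.0304,0.0259,0.029,-0.338,-0.4],
  ],
)

```text
time_s: 21.15
ee_pos: [499.2, 192.0, 160.1]
ee_rot: [180.0, -0.1, -109.2]
force: [0.6, 0.7, -2.5]
gripper_width: 49.2
gripper_force: 20.0
```

```bash
python3 to.py 498.6 192.1 100 251.2; python3 - <<'E'
from h import *
np.set_printoptions(precision=1,suppress=True)
C,f=look("wrist","w7.png"); s=env.state(); print(s["qpos"])
hsv=cv2.cvtColor(f,cv2.COLOR_BGR2HSV)
for nm,m in(("white",((hsv[...,1]<40)&(hsv[...,2]>200))),("blue",blobs(f,"blue")[1]>0),("yel",blobs(f,"yellow")[1]>0)):
    n,l,st,c=cv2.connectedComponentsWithStats(m[:270].astype(np.uint8)); print(nm,[(st[i].tolist(),c[i].round(1).tolist()) for i in range(1,n) if st[i][4]>25])
look("scene","s7.png");look("side","d7.png")
E
```

```text
pose [499.2 192.  160.1] [ 1.7997e+02 -7.0000e-02 -1.0921e+02] q6 -141.0 F [ 0.6  0.7 -2.5]
delta m [-0.      0.0005  0.0601] roll -0.0072
[  19.8   17.1   99.6   -0.    63.3 -141. ]
white []
blue [([196, 0, 241, 270, 34192], [316.5, 131.2])]
yel [([0, 89, 32, 75, 1437], [11.5, 129.2])]
```

```bash
python3 - <<'E'
from h import *
np.set_printoptions(precision=1,suppress=True)
s=env.state(); zb=s["ee_pos"][2]-3.9; print(s["ee_pos"])
for n,l in(("scene","s"),("side","d")):
  C=cam(n)
  for t in("2","7"):
    f=cv2.imread(f"pics/{l}{t}.png")
    for c in blobs(f,"yellow",6)[0]:
        M=cv2.moments(c); p=(M["m10"]/M["m00"],M["m01"]/M["m00"])
        print(n,t,np.array(p),M["m00"],"z36",cast(C,p,36)[0][:2],"blue-held",cast(C,p,zb+36)[0][:2])
E
```

```text
[499.9 191.8 160.8]
scene 2 [247.9 245.5] 160.0 z36 [753.  -14.4] blue-held [506.9 170.7]
scene 2 [295.5 310.5] 31.0 z36 [446.5 108.3] blue-held [271.6 264.9]
scene 2 [368.4 267.4] 20.5 z36 [ 450.5 -133.5] blue-held [274.7  79.3]
scene 7 [197.  267.7] 32.5 z36 [754.6 141.1] blue-held [508.1 290.1]
scene 7 [295.6 310.5] 32.0 z36 [446.3 108.2] blue-held [271.4 264.8]
scene 7 [190.2 257.4] 26.0 z36 [810.8 122. ] blue-held [551.3 275.4]
side 2 [380.1 229.2] 284.0 z36 [708.8  62. ] blue-held [ 644.6 -144.9]
side 2 [443.4 462.3] 265.0 z36 [ 663.6 -565.9] blue-held [ 609.3 -635.9]
side 2 [291.1 286.6] 35.5 z36 [ 453.  -132.8] blue-held [ 444.7 -297.3]
side 2 [310.5 289.5] 32.0 z36 [ 496.2 -147.6] blue-held [ 478.4 -308.8]
side 2 [299.  227.4] 23.5 z36 [492.1  94.6] blue-held [ 475.2 -119.5]
side 2 [282.4 225.3] 21.0 z36 [448.2 109. ] blue-held [ 440.9 -108.2]
side 7 [380.  228.9] 274.5 z36 [708.8  63.1] blue-held [ 644.6 -144.1]
side 7 [443.6 462.4] 268.5 z36 [ 663.8 -566. ] blue-held [ 609.5 -636. ]
side 7 [299.  227.4] 23.5 z36 [492.1  94.6] blue-held [ 475.2 -119.5]
side 7 [282.4 225.3] 21.0 z36 [448.2 109. ] blue-held [ 440.9 -108.2]
```

Call:
apply_moves(
  deltas=[
    [-0.001,0,0.01,-0.004,-0.4],
    [-0.001,0,0.03,-0.004,-0.4],
    [-0.001,0,0.05,-0.004,-0.4],
    [-0.001,0,0.068,-0.004,-0.4],
    [-0.001,0,0.08,-0.004,-0.4],
  ],
)

```text
time_s: 21.8
ee_pos: [499.2, 192.6, 78.5]
ee_rot: [179.9, -0.1, -109.0]
force: [-0.3, -0.1, -2.1]
gripper_width: 48.6
gripper_force: 20.0
```

Call:
apply_moves(
  deltas=[
    [0,0,0.003,0,-0.4],
    [0,0,0.006,0,-0.4],
    [0,0,0.006,0,-0.4],
    [0,0,0.006,0,-0.4],
  ],
)

```text
time_s: 22.2
ee_pos: [500.5, 193.4, 74.8]
ee_rot: [-179.9, 0.1, -108.9]
force: [-0.0, -0.5, -2.8]
gripper_width: 48.8
gripper_force: 20.0
```

```bash
python3 to.py 498.7 191.8 60 251.25; python3 - <<'E'
from h import *
np.set_printoptions(precision=1,suppress=True)
s=env.state(); zb=s["ee_pos"][2]-3.9
for n,l in(("scene","s"),("side","d")):
    C,f=look(n,l+"8.png")
    for c in blobs(f,"yellow",6,(150,150,330,340))[0]:
        M=cv2.moments(c); p=(M["m10"]/M["m00"],M["m01"]/M["m00"])
        print(n,np.array(p),M["m00"],"z36",cast(C,p,36)[0][:2],"blue-held",cast(C,p,zb+36)[0][:2])
E
```

```text
pose [500.5 193.4  74.8] [-1.7992e+02  6.0000e-02 -1.0891e+02] q6 -141.2 F [-0.  -0.5 -2.8]
delta m [0.0021 0.0012 0.0148] roll -0.0029
scene [201.7 307. ] 34.5 z36 [604.7 233.9] blue-held [509.  291.5]
scene [295.6 310.5] 32.0 z36 [446.3 108.2] blue-held [367.3 179. ]
scene [194.6 295.9] 26.5 z36 [653.1 218.3] blue-held [552.4 277.6]
scene [257.6 246. ] 7.0 z36 [732.1 -29.2] blue-held [623.1  56. ]
side [299.  227.4] 23.5 z36 [492.1  94.6] blue-held [484.4  -2.1]
side [282.4 225.3] 21.0 z36 [448.2 109. ] blue-held [444.9  10.8]
side [298.6 168.6] 11.5 z36 [520.3 419.5] blue-held [509.9 290.8]
```

Call:
apply_moves(
  deltas=[
    [0.0005,0.0004,0.003,-0.002,-0.4],
    [0.0005,0.0004,0.006,-0.002,-0.4],
    [0.0005,0.0004,0.009,-0.002,-0.4],
    [0.0005,0.0004,0.0115,-0.002,-0.4],
    [0.0005,0.0004,0.0125,-0.002,-0.4],
  ],
)

```text
time_s: 22.8
ee_pos: [499.2, 192.8, 61.1]
ee_rot: [180.0, -0.0, -108.8]
force: [-0.3, -0.1, -3.2]
gripper_width: 48.9
gripper_force: 20.0
```

```bash
python3 to.py 498.7 191.8 60 251.25; python3 - <<'E'
from h import *
np.set_printoptions(precision=1,suppress=True)
s=env.state(); zb=s["ee_pos"][2]-3.9
for n,l in(("scene","s"),("side","d")):
    C,f=look(n,l+"9.png")
    for c in blobs(f,"yellow",6,(150,150,330,340))[0]:
        M=cv2.moments(c); p=(M["m10"]/M["m00"],M["m01"]/M["m00"])
        print(n,np.array(p),M["m00"],"z36",cast(C,p,36)[0][:2],"blue-held",cast(C,p,zb+36)[0][:2])
E
```

```text
pose [499.2 192.8  61.1] [ 1.7997e+02 -3.0000e-02 -1.0880e+02] q6 -141.3 F [-0.3 -0.1 -3.2]
delta m [0.0011 0.0001 0.0011] roll -0.0009
scene [203.  313.2] 35.5 z36 [583.  245.8] blue-held [507.7 291.2]
scene [295.6 310.5] 32.5 z36 [446.3 108. ] blue-held [382.6 165.1]
scene [196.1 302. ] 28.5 z36 [629.8 230.5] blue-held [550.6 277.2]
scene [256.9 244.1] 9.0 z36 [741.5 -35. ] blue-held [652.8  34.2]
side [299.1 227.4] 22.5 z36 [492.4  94.7] blue-held [486.2  16.7]
side [282.4 225.3] 21.0 z36 [448.2 109. ] blue-held [445.6  29.8]
side [298. 173.] 7.0 z36 [515.9 390.4] blue-held [507.9 288.9]
```

Call:
apply_moves(
  deltas=[
    [0,0,0.0007,0,-0.4],
    [0,0,0.0013,0,-0.4],
    [0,0,0.0018,0,-0.4],
    [0,0,0.002,0,-0.4],
  ],
)

```text
time_s: 23.3
ee_pos: [499.5, 192.9, 60.2]
ee_rot: [-180.0, 0.0, -108.8]
force: [-1.0, -1.0, 5.4]
gripper_width: 48.6
gripper_force: 20.0
```

Call:
apply_moves(
  deltas=[
    [0,0,-0.0008,0,-0.4],
    [0,0,-0.0008,0,0.15],
    [0,0,-0.0008,0,0.2],
    [0,0,-0.0008,0,0.3],
    [0,0,-0.0008,0,0.4],
  ],
)

```text
time_s: 23.8
ee_pos: [499.5, 192.9, 60.4]
ee_rot: [-180.0, 0.0, -108.8]
force: [-0.1, -0.3, 0.0]
gripper_width: 62.6
gripper_force: 0.0
```

Call:
apply_moves(
  deltas=[
    [0,0,0,0,0.5],
    [0,0,-0.01,0,0.5],
    [0,0,-0.03,0,0.5],
    [0,0,-0.06,0,0.5],
    [0,0,-0.1,0,0.5],
  ],
)

```text
time_s: 24.3
ee_pos: [498.4, 192.5, 160.8]
ee_rot: [179.9, -0.1, -108.8]
force: [1.3, 0.8, 0.5]
gripper_width: 67.8
gripper_force: 0.0
```

Call:
apply_moves(
  deltas=[
    [-0.03,0,-0.03,0,0.8],
    [-0.07,0,-0.06,0,0.8],
    [-0.11,0,-0.07,0,0.8],
    [-0.11,0,-0.07,0,0.8],
    [-0.11,0,-0.07,0,0.8],
  ],
)

```text
time_s: 24.8
ee_pos: [534.5, 297.2, 230.5]
ee_rot: [-180.0, -0.0, -108.7]
force: [-0.5, -0.3, -0.0]
gripper_width: 82.0
gripper_force: 0.0
```

```bash
python3 - <<'E'
from h import *
np.set_printoptions(precision=1,suppress=True)
print(env.state()["ee_pos"])
for n,l in(("scene","s"),("side","d"),("wrist","w")):
    C,f=look(n,l+"10.png")
    for c in blobs(f,"yellow",6,(100,150,400,340) if n=="wrist" else (150,150,330,340))[0]:
        M=cv2.moments(c); p=(M["m10"]/M["m00"],M["m01"]/M["m00"])
        print(n,np.array(p),M["m00"],"z36",cast(C,p,36)[0][:2],"z92",cast(C,p,92)[0][:2])
    if n!="wrist":
        m=blobs(f,"blue")[0]; print([(cv2.boundingRect(c),np.array(cv2.minAreaRect(c)[2])) for c in m[:3]])
        old=cv2.imread("pics/"+l+"2.png"); 
E
```

```text
[534.5 297.2 230.5]
scene [247.8 245.6] 160.5 z36 [753.1 -14.1] z92 [665.2  51.9]
scene [203.1 313.5] 35.0 z36 [582.1 246.4] z92 [508.4 290.9]
scene [295.6 310.5] 32.5 z36 [446.3 108. ] z92 [383.9 164. ]
scene [195.9 302.4] 28.5 z36 [629.1 231.5] z92 [551.6 277.2]
[((188, 258, 113, 67), array(64.9))]
side [299.  227.4] 23.5 z36 [492.1  94.6] z92 [486.   18.2]
side [282.4 225.3] 21.0 z36 [448.2 109. ] z92 [445.6  31.5]
side [298.5 172.6] 13.0 z36 [517.8 392.6] z92 [509.8 293. ]
side [313.3 174.4] 12.5 z36 [563.8 376.1] z92 [552.2 277.8]
[((278, 159, 39, 60), array(20.2))]
```

```bash
python3 - <<'E'
from h import *
np.set_printoptions(precision=1,suppress=True)
C=cam("wrist"); f=cv2.imread("pics/w10.png"); _,m=blobs(f,"blue",box=(230,0,410,262))
rows=range(0,262,6); 
for r in rows:
    x=np.where(m[r]>0)[0]
    if len(x):
        a=cast(C,[(x[0]-.5,r),(x[-1]+.5,r)],74); b=cast(C,[(x[0]-.5,r),(x[-1]+.5,r)],92); print(r,x[0],x[-1],"w74 %.1f w92 %.1f"%(np.linalg.norm(a[0]-a[1]),np.linalg.norm(b[0]-b[1])),a.mean(0)[:2])
for n,l in(("scene","s"),("side","d")):
    g=cv2.imread("pics/"+l+"10.png").astype(int); o=cv2.imread("pics/"+l+"2.png").astype(int)
E
```

```text
0 278 353 w74 63.2 w92 59.7 [471.8 112.4]
6 279 353 w74 62.6 w92 59.2 [472.9 116.7]
12 279 353 w74 62.8 w92 59.4 [474.3 120.9]
18 279 352 w74 62.2 w92 58.8 [476.1 125. ]
24 279 352 w74 62.5 w92 59.0 [477.6 129.2]
30 279 352 w74 62.7 w92 59.2 [479.1 133.5]
36 280 352 w74 62.1 w92 58.7 [480.1 138. ]
42 282 350 w74 58.9 w92 55.7 [481.6 142.3]
48 289 343 w74 47.1 w92 44.5 [483.1 146.7]
54 289 343 w74 47.3 w92 44.7 [484.6 151.1]
60 288 343 w74 48.4 w92 45.7 [486.6 155.4]
66 289 343 w74 47.7 w92 45.0 [487.7 160.1]
72 289 343 w74 47.9 w92 45.2 [489.2 164.6]
78 289 343 w74 48.0 w92 45.4 [490.8 169.1]
84 289 343 w74 48.2 w92 45.6 [492.4 173.7]
90 289 343 w74 48.4 w92 45.7 [493.9 178.4]
96 289 343 w74 48.6 w92 45.9 [495.5 183. ]
102 290 343 w74 47.9 w92 45.3 [496.7 187.9]
108 290 343 w74 48.1 w92 45.4 [498.3 192.6]
114 290 343 w74 48.3 w92 45.6 [500.  197.4]
120 290 343 w74 48.5 w92 45.8 [501.6 202.2]
126 290 343 w74 48.7 w92 46.0 [503.3 207.1]
132 290 342 w74 47.9 w92 45.3 [505.4 211.8]
138 290 342 w74 48.1 w92 45.5 [507.1 216.7]
144 290 342 w74 48.3 w92 45.7 [508.8 221.7]
150 291 342 w74 47.6 w92 45.0 [510.  226.8]
156 291 342 w74 47.8 w92 45.2 [511.8 231.9]
162 291 342 w74 48.0 w92 45.4 [513.5 237. ]
168 283 350 w74 63.0 w92 59.6 [515.2 242.1]
174 283 350 w74 63.3 w92 59.8 [517.  247.3]
180 284 350 w74 62.6 w92 59.2 [518.3 252.7]
186 284 349 w74 61.9 w92 58.5 [520.6 257.8]
192 284 349 w74 62.2 w92 58.8 [522.4 263.1]
198 284 349 w74 62.5 w92 59.0 [524.2 268.4]
204 301 332 w74 30.4 w92 28.7 [526.1 273.8]
210 301 332 w74 30.5 w92 28.9 [527.9 279.2]
216 302 332 w74 29.7 w92 28.1 [529.3 284.9]
222 302 332 w74 29.8 w92 28.2 [531.2 290.4]
228 302 332 w74 30.0 w92 28.3 [533.1 296. ]
234 286 348 w74 61.1 w92 57.8 [535.  301.6]
```

```bash
python3 -c "
from workcell import env
print(env.job_done())"
```

```text
the job is handed in; nothing more can be done
None
```

The job is handed in: the slide carton lies flat and lengthwise in the white tote, with the blue tote turned half a turn and stacked level on its posts. The jars were left alone, and it took about 25 s of the 70 s allowed.

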